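# Stop the drying fan and present the arched casting for inspection

## Task

Stop the drying fan: push its mushroom stop button fully down and let it spring up, then twist the button's head clockwise (seen from above) to its stop to reset it. Then draw the arched frame casting (round top, open window) up out of the slotted rack and tip it back so that its detailed face looks upward at about 45 degrees, ready for inspection. Finish while still holding it there, still and in the gripper alone, its middle more than 20 cm above the bench; leave the two other castings, the tape roll and the jar where they are.

Things in the scene. Friction and masses are not known exactly. Their poses are not given: they have to be found in the camera images.
- stop (a joint): How far the mushroom button is pressed down, m: 0 up, 0.006 fully down. A spring pushes it back up when it is let go (1.5 N to start it moving, 4.5 N fully down).
- stop_twist (a joint): How far the mushroom head is twisted, rad: grows clockwise seen from above, from about 0 (starts between 0 and 0.15) to a hard stop at 1.05; stays where it is left, light friction (0.03 N m). The head can be gripped and twisted while up.
- stop_top (a point): Centre of the flat top of the mushroom head, 92 mm above the bench, z up; its x axis points along a small white mark on the head and turns with it. The head is a round red disc 40 mm in diameter and 22 mm high (edges rounded 3 mm); below it is a 20 mm stem with 20 mm of free height over the fixed grey box (85 x 85 x 50 mm high).
- rack: Fixed wooden slotted rack, 80 mm deep (x) x 290 mm long (y) x 45 mm high, origin at the centre of its underside. Three upright slots side by side along its y at -95, 0 and +95 mm, each 13 mm (x) x 75 mm (y), 30 mm deep (slot floor 15 mm above the bench). One casting stands on edge in each slot; which stands where varies.
- arch_center (a point): Centre (half-way up) of the arched casting: grey plastic frame, 10 mm thick (x) x 72 wide (y) x 140 high (z up in the rack), 0.12 kg. Solid foot 50 mm high, two 16 mm side bars, half-round arch on top (16 mm band, outer radius 36), open window. +x is the normal of its detailed face (raised block and boss low on it); in the rack it looks away from the robot within 25 degrees. Back flat.
- arch_crown (a point): Middle of the crown of the casting's arch, 61 mm from its centre along its +z; same axes. The band here is plain, 10 mm thick (x) and reaches 9 mm above and 7 mm below this point: the place to pinch across the thickness.
- panel_center (a point): Centre (half-way up) of the plain rectangular casting, grey, 10 x 72 x 105 mm high, in another slot; leave it alone.
- fork_center (a point): Centre (half-way up) of the forked casting with two upright prongs, grey, 10 x 72 x 115 mm high, in another slot; leave it alone.
- tape: Loose roll of tape lying flat, 96 mm in diameter, 25 mm high, origin at the centre of its underside; leave it alone.
- bottle: Loose closed jar, 70 mm in diameter, 130 mm high, origin at the centre of its underside; leave it alone.

How it is judged (in metres and radians):
On the way, in this order (a step that is already met when the one before it is completed fails the run):
1. the mushroom button is pushed down (value of joint stop above 0.0045 m), for 0.05 s.
2. the button has sprung up again, its head not yet twisted (value of joint stop below 0.002 m and value of joint stop_twist below 0.6 rad), for 0.05 s.
3. the button is up and its head twisted clockwise to its stop (value of joint stop_twist above 0.85 rad and value of joint stop below 0.002 m), for 0.1 s.
4. the arched casting is drawn up clear of the rack (height (world z) of arch_center above 0.15 m and contact force between arch and rack below 0.1 N), for 0.1 s.
At the end, for the whole second after the job is handed in: Arched casting at rest in the gripper, touching nothing else, its centre over 0.20 m up, its face normal 30-60 degrees from straight up and its long axis 30-60 degrees from upright; stop button up (within 2 mm), its head twisted past 0.85 rad (all of step 3 and height (world z) of arch_center above 0.2 m and angle between arch_center's own x axis and vertical between 0.52 and 1.05 rad and angle between arch_center's own z axis and vertical between 0.52 and 1.05 rad and contact force between arch and the fingers above 1 N and contact force between arch and rack below 0.1 N and contact force between arch and panel below 0.1 N and contact force between arch and fork below 0.1 N and contact force between arch and bottle below 0.1 N and linear speed of arch below 0.03 m/s and angular speed of arch below 0.2 rad/s); the arm keeps its last pose, push and grip.
It fails at once if another casting, the tape roll or the jar is moved by more than 30 mm (distance of any of panel_center, fork_center, tape, bottle from where it was at the start of the episode above 0.03 m).
It also fails if it takes over 64 s, if anything falls off the work surface, if the arm or the gripper's body presses on something with over 40 N, if the wrist force passes 120 N, or if a joint passes its speed limit or range.

## Robot

A 7-joint arm with a two-finger parallel gripper is mounted at the origin on the work surface. World frame = base frame: x ahead of the robot, y to its left, z up, the work surface at z = 0. Lengths are in mm, angles in rad, forces in N, time in s.
With the tool pointing down it reaches from about 400 to 875 mm from the base axis. Payload 4.4 kg.
Tool frame: the origin (TCP) lies at the very end of the fingers, on their centre line; the grasp point (between the pads) lies 19 mm behind it; z points along the fingers, y is the line along which they close (so a half turn about z gives the same grasp; the last joint's range is limited). The gripper opens to 85 mm and grips with 20 to 120 N. Pads are 22 mm wide; open, the fingers measure 114 mm over their backs; the gripper's body (76 mm by 85 mm) begins 54 mm behind the grasp point. The pads swing forward as they close: fully open they stand 13 mm farther back than shut.
Start: joints at [-0.066, 0.628, 0.038, 1.517, -0.027, 0.996, -0.02], TCP at [650.014, 0.027, 231.313] pointing down, gripper open.
Joint ranges: [-3.06, 3.06], [-0.37, 2.12], [-1.25, 1.32], [0.18, 2.47], [-1.1, 4.24], [0.23, 1.98], [-2.94, 2.94]. Speed limits (rad/s): [2.57, 2.57, 3.14, 3.14, 3.14, 3.14, 3.14].

## Interface

Orientations are given as [roll, pitch, yaw] about the fixed x, y, z axes, in that order (R = Rz(yaw) Ry(pitch) Rx(roll)).
In Python, from cell import read_state, get_image, camera_info, finish_job gives the robot as it stands.
- The arm moves only by the tool play_rows, never from a script. Its argument "deltas" is one flat list of numbers, 7 for each row, row after row: the shift along the tool's x, y, z in mm, then the turn, a rotation vector about the tool's x, y, z in rad, then the opening, from 0 (shut) to 1 (fully open). In form: [dx, dy, dz, ax, ay, az, grip, dx, dy, dz, ax, ay, az, grip, ...]. A call has 1 to 10 rows; each row is the pose to reach, as a shift and turn from the pose commanded when the call began, along the tool's axes at that moment; what a row does not reach only later rows make up. A row lasts 1/8 s, in which the tool goes at most 62.5 mm and 10.7 degrees, less where a joint would pass 70% of its speed; a pose out of reach is approached as far as the arm can. A call with a gripper value outside its range is refused whole. The fingers move at their own pace and stop on an object; the grip force is fixed at half the most. Time passes only in rows, so rows that repeat a pose let the fingers close. It gives the time, the measured TCP pose, the force, the opening and the grip force at its end, in the units of the state.
- read_state(): the state, without advancing time (a new reading comes with each control period).
- get_image(name): name is "scene" or "side" or "wrist"; returns the picture (384x512x3 uint8, red, green, blue); there is no depth.
- camera_info(name): a dict with "fx", "fy", "cx", "cy" (pixels), "T" (4x4, takes a point from camera to world coordinates). Camera axes: x right, y down, z forward; pixel columns grow to the right and rows downward; lengths in mm; the calibration is good to about 2 mm. A picture is of the moment at which its call begins: read the wrist's pose just before it. camera_info takes no time and is no camera call; for the wrist camera it gives the pose at the moment of the call.
- finish_job(): hands the job in; it is judged then, once.
The state is a dict: "clock": time; "qpos": joint angles; "qd": joint speeds; "tau": joint torques, N m; "eef_pos": TCP position; "tool_rot": TCP orientation; "force": force on the tool from outside, world axes, zero at the start; "torque": the same for the moment, N m; "width": finger opening in mm; "gripper_force": force on a finger pad.
Only numpy, scipy, OpenCV 4.12 (cv2) and the standard library are available. Lean on these libraries where they do the work, as an engineer would, in place of code of your own. Each camera call takes 0.05 s, during which the arm holds its last target. There are 200 camera calls.

## Working session

There is one attempt and no reset: what is moved stays moved. The work goes in short steps, Python scripts to look and compute and a tool call to move; the robot and the scene stay as the last step left them, time stands still between calls to the robot, and variables do not carry over. Pictures are saved under pics/ and viewed, at most 10 in all, crops included, and the job is handed in when it is done.

Besides the shell and the picture viewer there is one more tool, called after "Call:" by a JSON object that holds its "method" and its "body", one argument or row to a line. play_rows: Moves the arm, as the interface text tells. Its arguments: {"type":"object","properties":{"deltas":{"type":"array"}},"required":["deltas"]}

```bash
mkdir -p pics; ls
python3 - <<'E'
from cell import *
import cv2,numpy as np
s=read_state();print(s)
for n in("scene","side","wrist"):
    c=camera_info(n);print(n,c['fx'],c['cx'],c['cy'],np.round(c['T'],3).tolist())
a=get_image("scene");b=get_image("side")
w=get_image("wrist")
for n,i in(("scene",a),("side",b),("wrist",w)):
    np.save(f"pics/{n}0.npy",i)
cv2.imwrite("pics/a.png",cv2.resize(a,(800,600))[:,:,::-1])
cv2.imwrite("pics/b.png",cv2.resize(b,(800,600))[:,:,::-1])
E
```

```text
pics
{'clock': 0.0, 'qpos': array([-0.06580816,  0.62938449,  0.03843531,  1.51840649, -0.02703002,
        0.99627792, -0.01999876]), 'qd': array([-6.30682286e-04,  1.14786691e-04,  8.80289105e-04,  2.88887490e-05,
       -6.92994576e-04,  5.28605566e-05, -2.40174833e-03]), 'tau': array([-1.11932164e-03, -5.63405585e+01,  1.22606792e+00, -1.93450052e+01,
        1.09587883e-02,  1.05136272e-02, -8.84369996e-06]), 'eef_pos': array([6.49355978e+02, 4.57768616e-02, 2.30351790e+02]), 'tool_rot': array([-3.13963393e+00, -4.61376179e-07,  1.57079389e+00]), 'force': array([ 0.57167043, -0.22760114,  0.52565706]), 'torque': array([0.03876812, 0.0287175 , 0.01456635]), 'gripper_force': 0.0, 'width': 85.15004573280997}
scene 460.45838230211825 259.2980098125517 187.79506362385837 [[-0.021, 0.618, -0.786, 1554.61], [1.0, 0.001, -0.026, 79.045], [-0.016, -0.786, -0.617, 829.782], [0.0, 0.0, 0.0, 1.0]]
side 467.14378742688314 257.057738178456 186.960203252419 [[-0.988, -0.08, 0.134, 478.975], [-0.156, 0.562, -0.812, 991.963], [-0.01, -0.823, -0.568, 773.789], [0.0, 0.0, 0.0, 1.0]]
wrist 334.22103293374346 256.86107961634616 192.3306114218049 [[1.0, 0.001, -0.002, 649.314], [0.0, -0.944, -0.329, 84.512], [-0.002, 0.329, -0.944, 373.986], [0.0, 0.0, 0.0, 1.0]]
```

View pics/a.png

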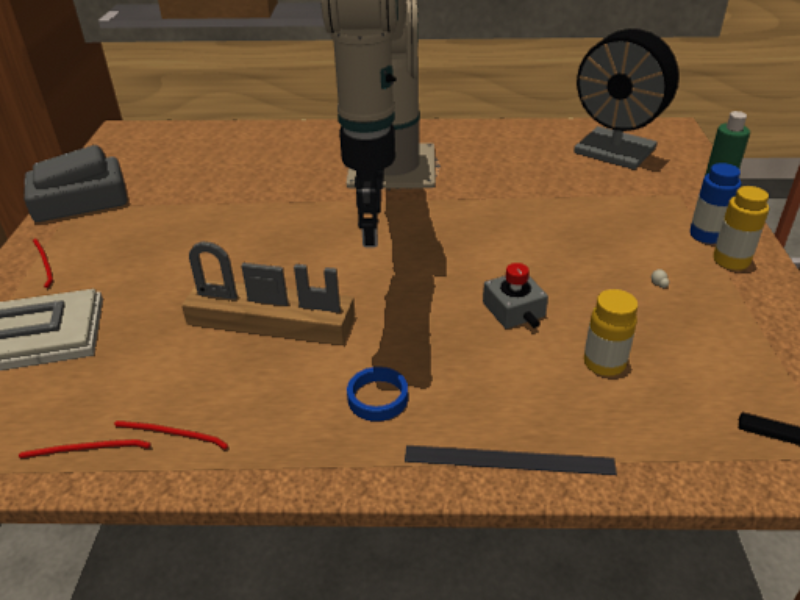

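View pics/b.png

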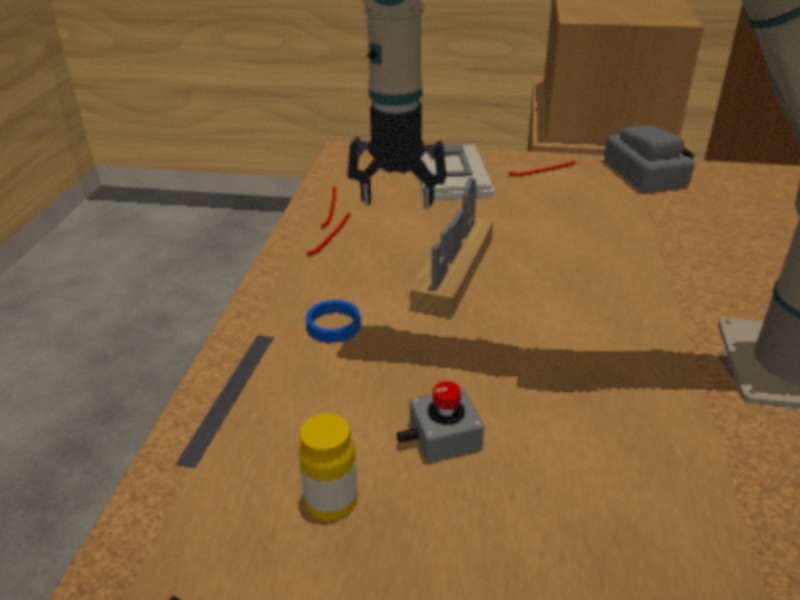

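The scene view shows the button head at about (517,272) of 800x600, the arch as the leftmost casting (crown at about (208,247)), and the tape and jar well away from both. The side view shows the head at (446,395) and the arch as the farthest casting, crown at about (470,186).

```bash
cat > h.py <<'E'
from cell import *
import cv2,numpy as np
from scipy.spatial.transform import Rotation as R
def ray(c,u,v):
    T=np.array(c['T']);d=T[:3,:3]@[(u-c['cx'])/c['fx'],(v-c['cy'])/c['fy'],1]
    return T[:3,3],d/np.linalg.norm(d)
def onz(c,u,v,z):
    o,d=ray(c,u,v);return o+d*(z-o[2])/d[2]
def tri(*rs):
    A=sum(np.eye(3)-np.outer(d,d) for o,d in rs);b=sum((np.eye(3)-np.outer(d,d))@o for o,d in rs)
    return np.linalg.solve(A,b)
def red(im):
    h=cv2.cvtColor(im,cv2.COLOR_RGB2HSV)
    m=(((h[...,0]<5)|(h[...,0]>175))&(h[...,1]>190)&(h[...,2]>60)).astype(np.uint8)
    n,l,s,c=cv2.connectedComponentsWithStats(m)
    return [(s[i].tolist(),c[i].round(1).tolist()) for i in range(1,n) if s[i,4]>60],l
E
python3 - <<'E'
from h import *
cs,cd=camera_info("scene"),camera_info("side")
for n in("scene","side","wrist"):
    print(n,red(np.load(f"pics/{n}0.npy"))[0])
k=.64
print("head",tri(ray(cs,517*k,272*k),ray(cd,446*k,395*k)))
print("crown top",tri(ray(cs,207*k,243*k),ray(cd,471*k,181*k)))
for p in((185,308),(346,343),(355,300),(193,291)): print(onz(cs,p[0]*k,p[1]*k,45 if p[1]<305 or p[0]>350 else 45).round())
for p in((415,288),(452,298),(493,225)): print('s',onz(cd,p[0]*k,p[1]*k,45).round())
cv2.imwrite("pics/c.png",cv2.cvtColor(np.load("pics/wrist0.npy"),cv2.COLOR_RGB2BGR))
E
```

```text
scene [([21, 153, 12, 31, 89], [28.0, 167.8]), ([324, 169, 14, 13, 154], [330.4, 175.0]), ([73, 270, 73, 17, 250], [110.0, 276.1]), ([12, 282, 84, 11, 290], [53.7, 285.9])]
side [([278, 244, 17, 18, 231], [285.8, 253.3])]
wrist []
head [542.21667827 241.32044652  81.95561286]
crown top [ 552.58492956 -287.79278402  151.28077049]
[ 597. -335.   45.]
[686. -48.  45.]
[574. -41.  45.]
[ 549. -334.   45.]
s [630. -66.  45.]
s [562. -45.  45.]
s [ 505. -312.   45.]
```

View pics/c.png

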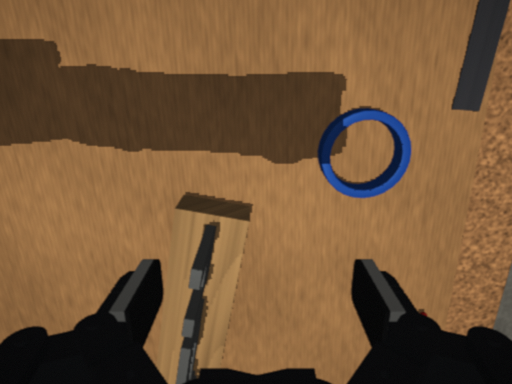

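The wrist view shows the rack's near end at (177-252,195-220), yawed slightly, and the tape at (365,152). The head height of 82 mm agrees with the expected 81 mm, so I'll go above the button.

Call:
{"method": "play_rows", "body": {
  "deltas": [60,-27,0,0,0,0,0,120,-54,0,0,0,0,0,180,-81,20,0,0,0,0,241,-108,51,0,0,0,0,241,-108,51,0,0,0,0,241,-108,51,0,0,0,0]
}}

```text
clock: 0.9
eef_pos: [540.9, 242.3, 179.5]
tool_rot: [-3.14, 0.0, 1.574]
force: [1.0, -1.1, -0.0]
width: -0.1
gripper_force: 0.0
```

Run:
```python
from h import *
c=camera_info("wrist");s=read_state();im=get_image("wrist")
cs=camera_info("scene");sc=get_image("scene");sd=get_image("side")
np.save("pics/scene1.npy",sc);np.save("pics/side1.npy",sd);np.save("pics/w1.npy",im)
print(s['eef_pos'],s['tool_rot'],s['width'],s['force'])
r,l=red(im);print(r)
for st,ce in r:
  print(onz(c,*ce,89))
cv2.imwrite("pics/d.png",im[:,:,::-1])
```

```text
[540.87794302 242.28346179 179.51790928] [-3.13982710e+00  4.96439062e-04  1.57406458e+00] -0.061655675267790463 [ 0.99461739 -1.14168002 -0.02813013]
[([235, 170, 52, 55, 2068], [259.7, 197.0])]
[542.45542039 241.49131453  89.        ]
```

View pics/d.png

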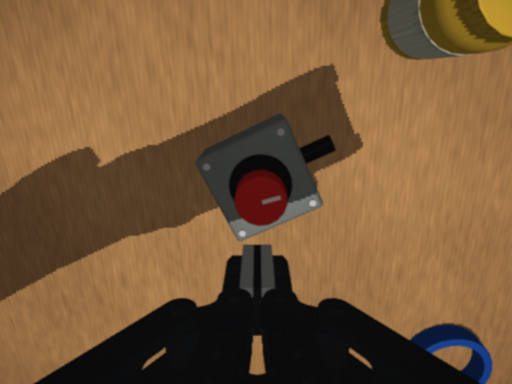

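The wrist view puts the head at (261,197), i.e. (542,241), matching the first estimate. The jar is top right at (450,20), clear of the gripper. Next is the push down and release.

Call:
{"method": "play_rows", "body": {
  "deltas": [-1,1,50,0,0,0,0,-1,1,80,0,0,0,0,-1,1,90,0,0,0,0,-1,1,94,0,0,0,0,-1,1,94,0,0,0,0,-1,1,94,0,0,0,0]
}}

```text
clock: 1.8
eef_pos: [544.2, 239.9, 87.7]
tool_rot: [3.139, -0.001, 1.57]
force: [-0.4, -3.0, 4.0]
width: -0.4
gripper_force: 1.6
```

Call:
{"method": "play_rows", "body": {
  "deltas": [0,-1,2.5,0,0,0,0,0,-1,3.5,0,0,0,0,0,-1,3.5,0,0,0,0]
}}

```text
clock: 2.17
eef_pos: [544.3, 240.3, 85.8]
tool_rot: [3.136, -0.002, 1.57]
force: [-1.4, -4.5, 18.6]
width: 0.2
gripper_force: 9.2
```

Call:
{"method": "play_rows", "body": {
  "deltas": [0,0,-30,0,0,0,0,0,0,-60,0,0,0,1,0,0,-60,0,0,0,1,0,0,-60,0,0,0,1,0,0,-60,0,0,0,1,0,0,-60,0,0,0,1]
}}

```text
clock: 2.92
eef_pos: [541.5, 239.9, 141.9]
tool_rot: [-3.14, 0.001, 1.571]
force: [-0.1, 0.4, 0.3]
width: 85.2
gripper_force: 0.0
```

Run:
```python
from h import *
s=read_state();print(s['eef_pos'],s['width'],s['force'],s['qpos'])
```

```text
[541.52244301 239.91013643 141.91947675] 85.18220935416579 [-0.13236656  0.44145436  0.29970107] [-0.48444462  0.65565585  0.03179575  1.76869298 -0.02962998  0.71924597
 -0.43686288]
```

Call:
{"method": "play_rows", "body": {
  "deltas": [1,0,45,0,0,0,1,1,0,76,0,0,0,1,1,0,76,0,0,0,1,1,0,76,0,0,0,0.3,1,0,76,0,0,0,0.3,1,0,76,0,0,0,0.3,1,0,76,0,0,0,0.3,1,0,76,0,0,0,0.3]
}}

```text
clock: 3.92
eef_pos: [543.1, 241.4, 67.5]
tool_rot: [3.139, -0.001, 1.571]
force: [2.6, 1.4, 1.4]
width: 38.1
gripper_force: 60.0
```

Call:
{"method": "play_rows", "body": {
  "deltas": [0,0,0,0,0,0.15,0.3,0,0,0,0,0,0.3,0.3,0,0,0,0,0,0.45,0.3,0,0,0,0,0,0.6,0.3,0,0,0,0,0,0.75,0.3,0,0,0,0,0,0.9,0.3,0,0,0,0,0,1.0,0.3,0,0,0,0,0,1.06,0.3,0,0,0,0,0,1.06,0.3]
}}

```text
clock: 5.05
eef_pos: [544.5, 240.4, 67.5]
tool_rot: [3.138, -0.004, 0.513]
force: [4.6, -1.3, 1.7]
width: 38.2
gripper_force: 60.4
```

Run:
```python
from h import *
s=read_state();print(s['eef_pos'],s['tool_rot'],s['width'],s['force'],s['torque'],s['qpos'])
```

```text
[544.49267429 240.43675671  67.48151616] [ 3.13829428 -0.0038762   0.51324518] 38.15979538566604 [ 4.64529385 -1.2698671   1.70227813] [-0.40906615 -1.00286436  0.83919911] [-0.65540934  0.79026875  0.30863028  1.81351914 -0.3905436   0.59351853
 -1.16430005]
```

Call:
{"method": "play_rows", "body": {
  "deltas": [0,0,0,0,0,1.0,1,0,0,0,0,0,1.0,1,0,0,0,0,0,1.0,1,0,0,-60,0,0,0,1,0,0,-110,0,0,-0.15,1,0,0,-110,0,0,-0.3,1,0,0,-110,0,0,-0.45,1,0,0,-110,0,0,-0.6,1]
}}

```text
clock: 6.05
eef_pos: [540.9, 241.1, 176.6]
tool_rot: [-3.14, 0.001, 0.892]
force: [1.0, -0.4, -1.2]
width: 85.6
gripper_force: 0.0
```

Run:
```python
from h import *
c=camera_info("wrist");s=read_state();im=get_image("wrist");sc=get_image("scene")
print(s['eef_pos'],s['tool_rot'])
r,l=red(im);print(r)
x,y,w,h,_=r[0][0]
def mark(im,c):
  r,l=red(im);x,y,w,h,_=max(r,key=lambda q:q[0][4])[0]
  hsv=cv2.cvtColor(im,cv2.COLOR_RGB2HSV);m=np.zeros(hsv.shape[:2],np.uint8)
  hull=cv2.convexHull(np.argwhere(l==l[int(y+h*.75),int(x+w*.3)])[:,::-1].astype(np.int32))
  cv2.fillConvexPoly(m,hull,1);m=cv2.erode(m,np.ones((5,5)))
  p=np.argwhere((m>0)&(hsv[...,1]<150))[:,::-1]
  P=np.array([onz(c,*q,92)[:2] for q in p]);mu=P.mean(0);u=np.linalg.svd(P-mu)[2][0]
  ctr=onz(c,*(np.array([x+w/2,y+h/2])),85)[:2]
  print(len(P),'mark ctr',mu,'axis deg',np.degrees(np.arctan2(u[1],u[0])),'head',ctr)
mark(im,c)
cv2.imwrite("pics/e.png",im[:,:,::-1])
```

```text
[540.89221471 241.09155035 176.59911057] [-3.14013011e+00  1.28389240e-03  8.92454372e-01]
[([235, 167, 53, 55, 2135], [259.9, 194.1])]
103 mark ctr [549.25012308 234.28537674] axis deg 145.72038017459454 head [543.79640026 239.45102329]
```

View pics/e.png

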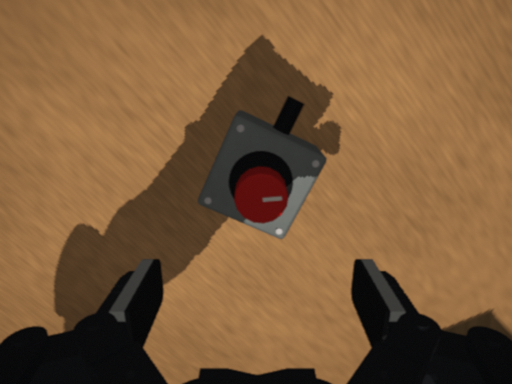

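Run:
```python
from h import *
c=camera_info("wrist");s=read_state()
def M(p,r):
  T=np.eye(4);T[:3,:3]=R.from_euler('xyz',r).as_matrix();T[:3,3]=p;return T
X=np.linalg.inv(M(s['eef_pos'],s['tool_rot']))@np.array(c['T'])
c1=dict(c);c1['T']=M([540.88,242.28,179.52],[-3.1398,.0005,1.57406])@X
for im,cc in((np.load("pics/w1.npy"),c1),(get_image("wrist"),c)):
  r,l=red(im);x,y,w,h,_=max(r,key=lambda q:q[0][4])[0]
  hsv=cv2.cvtColor(im,cv2.COLOR_RGB2HSV);m=np.zeros(hsv.shape[:2],np.uint8)
  lab=max(range(1,l.max()+1),key=lambda i:(l==i).sum())
  hull=cv2.convexHull(np.argwhere(l==lab)[:,::-1].astype(np.int32))
  cv2.fillConvexPoly(m,hull,1);m=cv2.erode(m,np.ones((5,5)))
  p=np.argwhere((m>0)&(hsv[...,1]<150))[:,::-1]
  P=np.array([onz(cc,*q,92)[:2] for q in p]);mu=P.mean(0);u=np.linalg.svd(P-mu)[2][0]
  print(len(P),mu,np.degrees(np.arctan2(u[1],u[0]))%180,'to head',np.degrees(np.arctan2(*(mu-[543,241])[::-1])))
```

```text
104 [551.00258233 240.524645  ] 17.6498731368589 to head -3.3993864754847256
102 [549.26350319 234.17291798] 145.7406916821451 to head -47.46518850323425
```

The mark has turned 52° (0.91 rad) clockwise, consistent with the hard stop for a start value of about 0.14, and the twist torque of 0.84 N m agrees. The arch is next.

```bash
cat >> h.py <<'E'
def delta(p,r):
    s=read_state();Rc=R.from_euler('xyz',s['tool_rot'])
    return (Rc.inv().apply(np.array(p)-s['eef_pos'])).round(1),(Rc.inv()*R.from_euler('xyz',r)).as_rotvec().round(3)
E
python3 -c "
from h import *
print(delta([552,-288,250],[np.pi,0,1.39]))"
```

```text
(array([-401.8,  344. ,  -73.6]), array([-0.002,  0.   , -0.507]))
```

Call:
{"method": "play_rows", "body": {
  "deltas": [-40,34,-20,0,0,-0.05,1,-85,73,-40,0,0,-0.1,1,-130,111,-60,0,0,-0.16,1,-175,150,-74,0,0,-0.22,1,-220,188,-74,0,0,-0.28,1,-265,227,-74,0,0,-0.34,1,-310,265,-74,0,0,-0.4,1,-355,304,-74,0,0,-0.46,1,-402,344,-74,0,0,-0.51,1,-402,344,-74,0,0,-0.51,1]
}}

```text
clock: 7.45
eef_pos: [551.4, -295.2, 250.3]
tool_rot: [-3.14, 0.004, 1.383]
force: [0.7, -0.6, -0.4]
width: 85.6
gripper_force: 0.0
```

Run:
```python
from h import *
c=camera_info("wrist");s=read_state();im=get_image("wrist")
print(s['eef_pos'],s['tool_rot'],s['qpos'],s['clock']);np.save("pics/w2.npy",im);np.save("pics/w2T.npy",c['T'])
cv2.imwrite("pics/f.png",im[:,:,::-1])
```

```text
[ 551.4228572  -295.18602501  250.28783478] [-3.14040246  0.0041994   1.38275623] [ 0.32345322  0.57991615  0.19855658  1.57138205 -0.12339255  1.00270639
  0.36877592] 7.45
```

View pics/f.png

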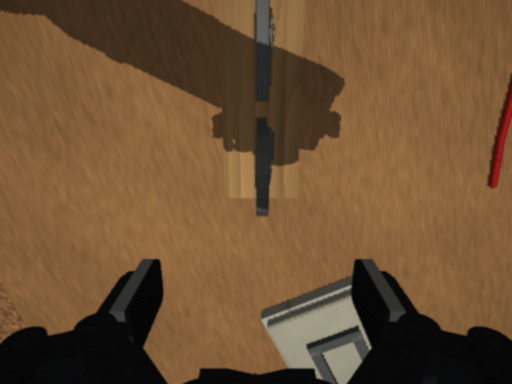

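The wrist view shows the arch as a thin vertical bar at columns 255-270, rows 118-215, parallel to the rack, so the tool yaw is right. I'll work out its lateral offset and its position along the rack.

Run:
```python
from h import *
c=camera_info("wrist");s=read_state();c['T']=np.load("pics/w2T.npy");im=np.load("pics/w2.npy")
h=cv2.cvtColor(im,cv2.COLOR_RGB2HSV)
for r in (130,150,165,180,195,208,212):
    row=h[r,235:300];print(r,''.join('#' if q[1]<110 else '.' for q in row))
Rt=R.from_euler('xyz',s['tool_rot']);t=s['eef_pos']
loc=lambda p:Rt.inv().apply(p-t).round(1)
print('near edge z45 ',loc(onz(c,262,117.5,45)))
o,d=ray(c,262,216)
# tool coords
o2=Rt.inv().apply(o-t);d2=Rt.inv().apply(d)
zc=t[2]-119
# in (x,z) plane: distance from (xc,zc) to ray =36
n=np.array([d2[2],-d2[0]]);n/=np.linalg.norm(n)
# n.(pc-o)=+-36
for sg in(36,-36): print('xc',(sg-n[1]*(zc-o2[2]))/n[0]+o2[0])
for u,v,z in((256,195,145),(263,195,145),(269,195,145),(258,212,140),(268,212,140),(257,150,110),(272,150,110)): print(u,v,loc(onz(c,u,v,z)))
```

```text
130 .....................################............................
150 .....................###################.........................
165 .....................##############..............................
180 .....................##############..............................
195 ......................############...............................
208 .....................############................................
212 .....................############................................
near edge z45  [ 39.    4.9 205. ]
xc 0.5222358346261871
xc -77.96450099363066
256 195 [ -9.4  -1.2 105.1]
263 195 [ -9.4   4.3 105.1]
269 195 [ -9.4   9.  105.1]
258 212 [-26.    0.3 110.1]
268 212 [-26.1   8.5 110.1]
257 150 [ 19.2  -0.3 140.1]
272 150 [ 19.1  12.6 140. ]
```

Call:
{"method": "play_rows", "body": {
  "deltas": [2,4,50,0,0,0,1,2,4,100,0,0,0,1,2,4,132,0,0,0,1,2,4,132,0,0,0,1,2,4,132,0,0,0,0,2,4,132,0,0,0,0,2,4,132,0,0,0,0,2,4,132,0,0,0,0,2,4,132,0,0,0,0,2,4,132,0,0,0,0]
}}

```text
clock: 8.75
eef_pos: [558.6, -286.8, 119.5]
tool_rot: [3.141, 0.0, 1.396]
force: [-2.1, 0.3, 6.3]
width: 9.4
gripper_force: 59.3
```

Gripped at 9.4 mm, which is the crown's thickness. Drawing it straight up.

Call:
{"method": "play_rows", "body": {
  "deltas": [0,0,-10,0,0,0,0,0,0,-25,0,0,0,0,0,0,-45,0,0,0,0,0,0,-75,0,0,0,0,0,0,-110,0,0,0,0,0,0,-150,0,0,0,0,0,0,-190,0,0,0,0,0,0,-220,0,0,0,0,0,0,-230,0,0,0,0,0,0,-230,0,0,0,0]
}}

```text
clock: 10.0
eef_pos: [558.2, -286.6, 349.0]
tool_rot: [3.141, 0.0, 1.396]
force: [0.7, 0.8, -2.1]
width: 9.3
gripper_force: 58.5
```

Run:
```python
from h import *
s=read_state();print(s['eef_pos'],s['tool_rot'],s['width'],s['force'],s['torque'],s['qpos'])
```

```text
[ 558.24779854 -286.62785768  348.99244205] [3.14113399e+00 3.21987747e-05 1.39570889e+00] 9.272008619142625 [ 0.7361245   0.79262725 -2.10139801] [0.01341273 0.04223451 0.00487575] [ 0.30389389  0.50426272  0.21001636  1.4205279  -0.10729092  1.22752776
  0.34950036]
```

Call:
{"method": "play_rows", "body": {
  "deltas": [0,10,0,-0.06,0,0,0,0,20,0,-0.15,0,0,0,0,35,0,-0.25,0,0,0,0,50,0,-0.35,0,0,0,0,60,0,-0.45,0,0,0,0,70,0,-0.55,0,0,0,0,75,0,-0.65,0,0,0,0,80,0,-0.74,0,0,0,0,80,0,-0.785,0,0,0,0,80,0,-0.785,0,0,0]
}}

```text
clock: 11.25
eef_pos: [636.4, -303.5, 353.0]
tool_rot: [2.375, -0.003, 1.4]
force: [1.1, -1.3, -0.5]
width: 9.3
gripper_force: 58.5
```

Run:
```python
from h import *
s=read_state();print(s['eef_pos'],s['tool_rot'],s['width'],s['force'],s['qpos'],s['qd'].round(3))
print(R.from_euler('xyz',s['tool_rot']).as_matrix().round(2))
a=get_image("scene");b=get_image("side")
cv2.imwrite("pics/g.png",cv2.resize(np.hstack([a[:330],b[:330]]),(800,258))[:,:,::-1])
cv2.imwrite("pics/g.png",np.hstack([a[80:330,60:400],b[20:270,140:480]])[:,:,::-1])
```

```text
[ 636.43004034 -303.45773494  353.01292607] [ 2.37508073 -0.00315725  1.39950326] 9.297093118955512 [ 1.06359101 -1.30526842 -0.53198727] [ 0.60139791  0.35184259 -0.10095688  1.95240879 -1.10039195  0.23231568
  1.35702588] [ 0.028 -0.006 -0.015  0.023 -0.009 -0.003  0.419]
[[ 0.17  0.71  0.68]
 [ 0.99 -0.12 -0.12]
 [ 0.    0.69 -0.72]]
```

View pics/g.png

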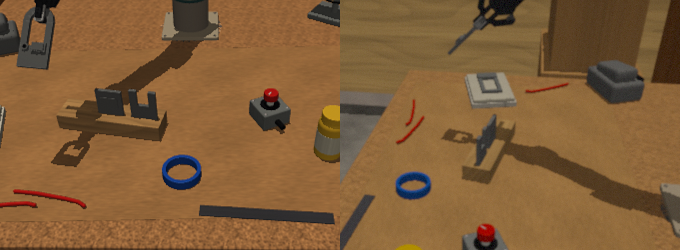

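The picture shows the arch held by its crown, tilted with its face up and away from everything; the other castings, tape and jar are in place. Joints 5 and 6 are close to their limits, so I'll ease the tilt a little and move outward.

Call:
{"method": "play_rows", "body": {
  "deltas": [0,10,10,0.03,0,0,0,0,25,25,0.07,0,0,0,0,40,40,0.1,0,0,0,0,45,45,0.1,0,0,0,0,45,45,0.1,0,0,0,0,45,45,0.1,0,0,0,0,45,45,0.1,0,0,0]
}}

```text
clock: 12.22
eef_pos: [700.2, -314.7, 355.2]
tool_rot: [2.47, -0.004, 1.398]
force: [-0.1, -0.6, -1.6]
width: 9.6
gripper_force: 58.5
```

Run:
```python
from h import *
s=read_state();print(s['eef_pos'],s['tool_rot'],s['width'],s['gripper_force'],s['force'],s['qpos'],s['qd'].round(3))
M=R.from_euler('xyz',s['tool_rot']).as_matrix();print(np.arccos(M[2,1]),np.arccos(-M[2,2]),(s['eef_pos']+M[:,2]*42))
```

```text
[ 700.19559653 -314.73494749  355.15858211] [ 2.47045182 -0.0042585   1.39800465] 9.607750387059196 58.547226583467875 [-0.10889213 -0.57097487 -1.5532079 ] [ 0.30614118  0.45463787  0.2450064   1.71641294 -0.77852147  0.44307123
  0.94072084] [-0.004  0.001  0.001 -0.008  0.003  0.    -0.001]
0.8996626973779864 0.6711522481043631 [ 725.94968235 -319.08768142  322.26814624]
```

```bash
python3 -c "
from cell import *
print(finish_job())"
```

```text
the job is handed in; nothing more can be done
None
```

I pressed the stop button and let it spring up, then twisted its head clockwise to its stop. The arch is out of the rack and held still, face up about 38° back from upright, with its middle about 32 cm above the bench. The job is handed in; the interface returned no verdict.

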